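# Clear the spot, jack up the tilt table and hold it

## Robot

A 6-joint arm with a two-finger parallel gripper is mounted at the origin on a cart in front of the work surface, level with it; the furniture and walls round the work are solid. World frame = base frame: x ahead of the robot, y to its left, z up, the work surface at z = 0. Lengths are in m, angles in rad, forces in N, time in s.
With the tool pointing down it reaches from about 0.325 to 0.775 m from the base axis. Payload 5.5 kg.
Tool frame: the origin (TCP) lies between the finger pads; the fingertips stand 8 mm ahead of it and the grasp point (between the pads) lies 11 mm behind it (tcp_to_tips is the distance from the TCP to the fingertips, in m); z points along the fingers, y is the line along which they close (so a half turn about z gives the same grasp; the last joint's range is limited). The gripper opens to 88 mm and grips with 3 to 60 N. Pads are 20 mm wide; open, the fingers measure 115 mm over their backs; the gripper's body (75 mm by 178 mm) begins 61 mm behind the grasp point.
Start: joints at [-1.222, 0.091, 1.231, -0, 1.82, -0.057], TCP at [0.237, -0.551, 0.231] pointing down, gripper open.
Joint ranges: [-2.87, 2.87], [-0.86, 2.18], [0.17, 2.46], [-1.51, 4.65], [0.06, 2.69], [-2.65, 2.65]. Speed limits (rad/s): [2.57, 2.57, 3.01, 3.14, 3.14, 3.14].

## Interface

Orientations are given as a unit quaternion [w, x, y, z].
In Python, from bench import * gives the robot as it stands. Calls block until the motion is done:
- move_to(position, orientation): joint-space move of the TCP to a pose.
- move_l(position, speed=0.15, orientation=None): straight line of the TCP; orientation=None keeps the orientation; speed is the mean speed in m/s.
- movej(angles): joint-space move.
- gripper_open() and close(): open the fingers fully, or close them until they stop; the grip force is fixed at half the most.
- hold(seconds).
- inverse_kinematics(position, orientation): joint angles nearest the present ones, or None.
- state(): the state.
- get_image(name): name is "scene" or "top" or "wrist"; returns a dict with "frame" (480x640x3 uint8, blue, green, red), "depth" (480x640 float32, m along the optical axis (not along the pixel's ray), 0 where there is no reading), "camera_matrix" (3x3 intrinsics, pixels), "view" (4x4, takes a point from world to camera coordinates). Camera axes: x right, y up, looking along -z (the intrinsics and any distortion apply to the point x, -y, -z); pixel columns grow to the right and rows downward; lengths in m; the calibration is good to about 2 mm. A picture is of the moment at which its call begins.
A pose or a line that the arm cannot do raises IKError and nothing moves.
- job_done(): hands the job in; it is judged then, once.
The state is a dict: "time": time; "joint_pos": joint angles; "dq": joint speeds; "joint_torque": joint torques, N m; "ee_pos": TCP position; "ee_rot": TCP orientation; "ft_force": force on the tool from outside, world axes, zero at the start; "moment": the same for the moment, N m; "finger_gap": finger opening in m; "finger_force": force on a finger pad.
Only numpy, scipy, OpenCV 4.12 (cv2) and the standard library are available. Lean on these libraries where they do the work, as an engineer would, in place of code of your own. Each camera call takes 0.05 s, during which the arm holds its last target. There are 200 camera calls.

## Task

Put the white collar that lies in front of the tilt table over the upright storage post, down on the post's foot. Then stand the blue lever jack flat on the bench with its saddle centred right under the lift point of the yellow lug, pump its red handle once (all the way down so that the plate rises, then let it come all the way back up), and push the red handle all the way down again. Finish holding the handle down with the plate raised; the wafer fixture must not shift on the plate, and leave the other things alone.

Things in the scene. Friction and masses are not known exactly. Their poses are not given: they have to be found in the camera images.
- collar: White plastic ring, 58 mm outside, 40 mm hole, 14 mm high, 60 g, lying flat on the bench in front of the tilt table, where the jack's foot must later stand. Origin: centre of its underside; z up.
- collar_post: Fixed storage post for the collar: dark foot disc 74 mm across and 6 mm thick, upright aluminium post 22 mm thick on it, top at 56 mm with the last 10 mm tapered to 10 mm. Origin: centre of the foot's underside on the bench. A collar that is home lies on the foot, its underside 6 mm above the bench, round the post.
- post_tip (a point): Top of the storage post, on its axis, 56 mm above the bench.
- jack: Loose blue lever jack, 0.9 kg. Frame: origin on its underside below the lever pivot, x to the saddle, z up. Base 70 mm wide, x -115 to +75, top at z 11 mm. Grip it from above by two cheeks at the origin: 36 mm wide over all in y, 32 long in x, z 11 to 70 mm. Saddle column (34 mm thick, to z 41) at x +55. Lever slopes up to -x. It goes in from the front, its x along the tilt table's x.
- saddle_top (a point): Centre of the top face of the jack's steel saddle, a disc 30 mm across; at the jack's x = +55 mm, 58 mm above the bench when the handle is up. It rises 20 mm in a full stroke.
- jack_lever (a joint): Angle of the jack's lever about its pivot (jack x = 0, z = 52 mm): 0 = handle up (29 degrees above level), 0.5 rad = all the way down (level, hard stop). A spring lifts it back to 0 when let go. Pushing the red grip down takes about 2 N at first and 5 to 9 N fully down under load. The saddle rises 40 mm per rad.
- handle_grip: Red ribbed grip of the lever, a bar 18 mm thick, 58 mm long; push it down from above, e.g. with shut fingers. Origin: its middle, 78 mm from the pivot; its x axis runs along the bar to the pivot. Handle up: at the jack's x = -68 mm, z = 89 mm; down: x = -78 mm, z = 52 mm.
- tilt_table: Fixed tilt table, 130 mm deep (x) and 180 mm wide (y). Origin: centre of its underside on the bench; x points away from the front, where the lug is; z up. Base front face at x = -65 mm; plate top 76 mm above the bench.
- tilt_plate (a joint): Tilt angle of the hinged top plate: 0 = resting level, grows as its front edge is raised (hinge at the back, at the table's x = +55 mm, z = 68 mm). A full jack stroke under the lift point raises it to about 0.09 rad.
- lift_point (a point): Marked lift point: centre of the underside of a dark pad, 28 mm across, under the yellow lug on the plate's front edge. At the table's x = -100 mm, 64 mm above the bench at rest; its y varies within 45 mm of the middle. Lug: 36 mm wide, black dot on top right above the point, x = -125 to -63 mm, top at 78 mm, screw head to 83 mm.
- wafer_fixture: Gilded round wafer fixture, 130 mm across, 47 mm high, about 0.6 kg, standing loose in the middle of the tilt plate; stays there. Origin: centre of its underside.
- petri_dish: Clear dish, 55 mm across, 12 mm high, on the bench at the right; bystander.
- hex_driver: T-handled hex driver with red handle, 138 mm, at the right; bystander.
Mind the look-alikes: they are no part of the job. Of the things shaped like the collar_post, the aluminium one is meant.

How it is judged:
By the outcome, as a careful person would: the job done as asked, in the order asked, and still so for the second after the job is handed in, while the arm keeps its last pose, push and grip.
It also fails if it takes over 67 s, if anything falls off the work surface, if the arm or the gripper's body presses on something with over 40 N, if the wrist force passes 120 N, or if a joint passes its speed limit or range.

## Working session

There is one attempt and no reset: what is moved stays moved. The work goes in short steps, each a Python script; the robot and the scene stay as the last script left them, time stands still between calls to the robot, and variables do not carry over. Pictures are saved under pics/ and viewed, at most 10 in all, crops included, and the job is handed in when it is done.

```bash
ls; mkdir -p pics
cat > h.py <<'E'
from bench import *
import numpy as np, cv2, pickle
def shot(n,tag):
    im=get_image(n); cv2.imwrite(f'pics/{tag}.png',im['frame']); pickle.dump({k:np.array(im[k]) for k in ('frame','depth','camera_matrix','view')},open(f'{tag}.pkl','wb')); return im
def load(tag): return pickle.load(open(f'{tag}.pkl','rb'))
def ray(im,u,v):
    K=np.array(im['camera_matrix']);V=np.array(im['view'])
    d=np.linalg.inv(K)@[u,v,1]; d=V[:3,:3].T@(d*[1,-1,-1]); c=-V[:3,:3].T@V[:3,3]; return c,d
def onz(im,u,v,z):
    c,d=ray(im,u,v); return c+d*(z-c[2])/d[2]
def dep(im,u,v):
    c,d=ray(im,u,v); return c+d*float(im['depth'][int(round(v)),int(round(u))])
def two(a,ua,b,ub):
    c1,d1=ray(a,*ua);c2,d2=ray(b,*ub)
    s=np.linalg.lstsq(np.c_[d1,-d2],c2-c1,rcond=None)[0]; p,q=c1+s[0]*d1,c2+s[1]*d2
    return (p+q)/2,np.linalg.norm(p-q)
E
python3 - <<'E'
from h import *
for n in('scene','top'): 
    im=shot(n,n+'0'); print(n,im.keys(),im['camera_matrix'],-np.array(im['view'])[:3,:3].T@np.array(im['view'])[:3,3])
print(state())
E
```

```text
pics
scene dict_keys(['frame', 'depth', 'camera_matrix', 'view']) [[623.01109366   0.         308.91832613]
 [  0.         623.01109366 243.61712997]
 [  0.           0.           1.        ]] [-0.38045329 -0.98677364  1.4244893 ]
top dict_keys(['frame', 'depth', 'camera_matrix', 'view']) [[553.63453452   0.         324.01590204]
 [  0.         553.63453452 240.93387844]
 [  0.           0.           1.        ]] [0.38073219 0.00881109 1.41241041]
{'time': 0.1, 'joint_pos': array([-1.22170992e+00,  9.17681926e-02,  1.23174833e+00,  2.19960018e-05,
        1.81982128e+00, -5.66665351e-02]), 'dq': array([ 0.00073333, -0.00186677, -0.00142606,  0.00161927,  0.00051031,
       -0.0011795 ]), 'joint_torque': array([ 3.83213584e-03, -4.47856236e+01, -4.07569706e+01,  7.01922923e-02,
        2.83835776e-02, -1.32717273e-04]), 'ee_pos': array([ 0.23676205, -0.55103176,  0.22963883]), 'ee_rot': array([-8.64820330e-04,  9.79490140e-01,  2.01490209e-01, -1.16578035e-04]), 'ft_force': array([-0.18633538, -0.10012835,  0.11246784]), 'moment': array([ 0.04870669,  0.0252916 , -0.00693174]), 'finger_force': 0.0, 'finger_gap': 0.08804894408247382}
```

View pics/scene0.png

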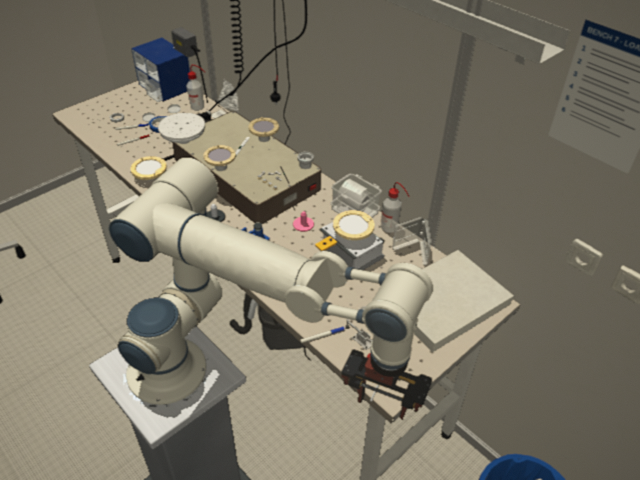

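View pics/top0.png

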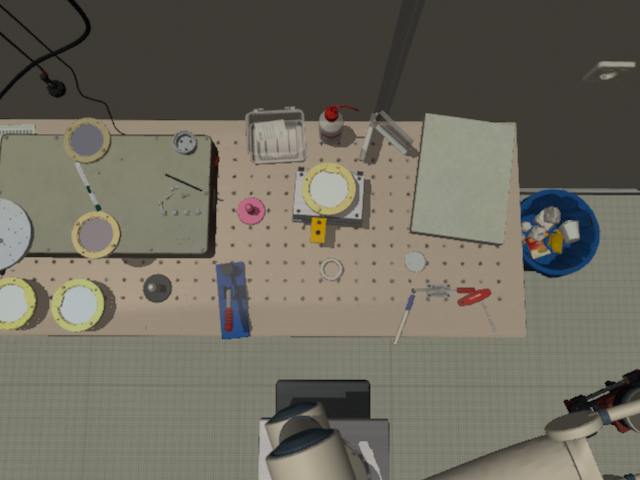

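The top view shows the white ring at (331,269) in front of the tilt table. The yellow lug is at (318,231), with a dot, and the jack at (232,300). The post-like things are a pink one at (251,210) and a grey one on a dark foot at (157,288). There is also a small grey ring-like part on the box at (184,142). The grey one on the dark foot fits; I'll confirm it in a crop.

Run:
```python
from h import *
t=load('top0'); 
c=t['frame'][190:345,120:380]; cv2.imwrite('pics/c1.png',cv2.resize(c,None,fx=3,fy=3,interpolation=cv2.INTER_CUBIC))
for n,u,v in [('collarcentre',331,269),('collar rim',321,269),('postgrey',156,288),('foot',147,294),('pink',250,208),('lug',318,235),('jack cheek',231,285),('saddle',231,268),('grip',229,320),('petri',415,261),('box',150,220),('jackfront',232,338),('bench',280,300),('box2',200,240)]: print(n,dep(t,u,v).round(3))
```

```text
collarcentre [ 0.522 -0.018 -0.006]
collar rim [0.52  0.007 0.014]
postgrey [0.468 0.413 0.045]
foot [0.455 0.446 0.009]
pink [0.669 0.186 0.05 ]
lug [0.597 0.015 0.079]
jack cheek [0.477 0.231 0.032]
saddle [0.517 0.228 0.056]
grip [0.39  0.221 0.107]
petri [ 0.543 -0.234  0.002]
box [0.628 0.421 0.095]
jackfront [ 0.326  0.362 -0.844]
bench [ 0.442  0.111 -0.003]
box2 [0.58  0.297 0.1  ]
```

View pics/c1.png

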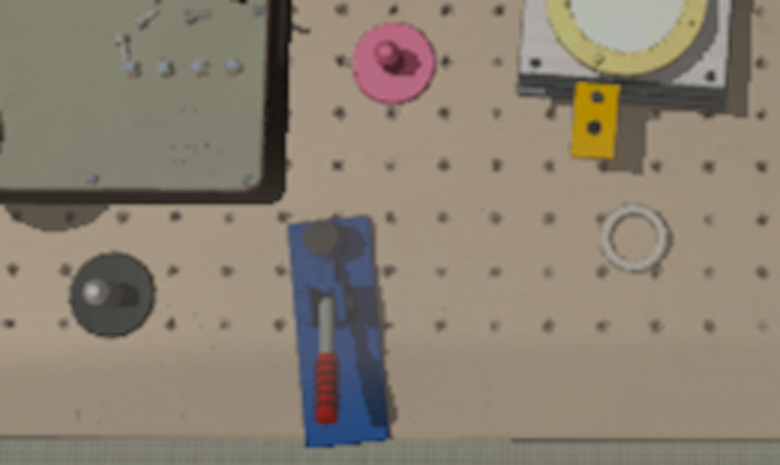

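The crop confirms it: the aluminium post on a dark foot is at crop (100,291), while the pink one at (393,60) is a look-alike. The lug's front black dot is at (594,127), the collar at (634,238), and the jack's base is about 5° off. Next I'll take wrist views.

Run:
```python
from h import *
q=[0,1,0,0]
move_to([0.49,0.01,0.27],q); a=shot('wrist','wA'); s=state(); print(s['time'],s['joint_pos'].round(2),s['ee_pos'])
print(-a['view'][:3,:3].T@a['view'][:3,3], a['view'][:3,:3].round(3), np.array(a['camera_matrix'])[0])
move_l([0.49,0.08,0.27],0.25); shot('wrist','wB')
cv2.imwrite('pics/wAB.png',cv2.resize(np.hstack([load('wA')['frame'],load('wB')['frame']]),(800,300)))
```

```text
2.3583 [-0.05 -0.19  1.43 -0.    1.9   1.52] [0.49007306 0.00932696 0.26983934]
[0.57329004 0.01036952 0.42307683] [[-0.002 -1.    -0.   ]
 [ 0.952 -0.002 -0.306]
 [ 0.306 -0.001  0.952]] [405.9921502    0.         321.02218381]
```

View pics/wAB.png

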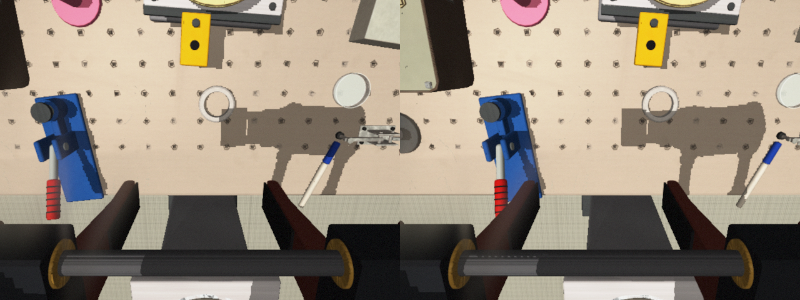

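The wrist views show the collar at about (347,165) in A and (416,165) in B (full resolution), the lug dot at (311,72) in A, and the jack saddle at (65,178) in A. I'll take two more views over the jack and post, then measure by masks.

```bash
cat > m.py <<'E'
from h import *
def hsv(im): return cv2.cvtColor(im['frame'],cv2.COLOR_BGR2HSV)
def big(m,near=None):
    cs,_=cv2.findContours(m.astype(np.uint8),cv2.RETR_EXTERNAL,cv2.CHAIN_APPROX_NONE)
    cs=[c for c in cs if cv2.contourArea(c)>30]
    if near is not None: cs=[c for c in cs if cv2.pointPolygonTest(c,near,True)>-25]
    return max(cs,key=cv2.contourArea)
def planar(im,c,z): return np.array([onz(im,*p,z)[:2] for p in c.reshape(-1,2)],np.float32)
def cen(c): m=cv2.moments(c); return m['m10']/m['m00'],m['m01']/m['m00']
def rect(p):
    (c,s,a)=cv2.minAreaRect((p*1000).astype(np.float32)); return np.round(c,1),np.round(s,1),round(a,2)
E
python3 - <<'E'
from m import *
move_to([0.42,0.28,0.27],[0,1,0,0]); shot('wrist','wC')
move_l([0.42,0.35,0.27],0.25); shot('wrist','wD'); print(state()['time'])
cv2.imwrite('pics/wCD.png',cv2.resize(np.hstack([load('wC')['frame'],load('wD')['frame']]),(800,300)))
uv={}
for t in 'AB':
    im=load('w'+t); H=hsv(im)
    y=cv2.inRange(H,(18,120,80),(32,255,255)); y[150:]=0
    c=big(y); dk=(im['frame'].max(2)<70)
    fill=np.zeros_like(y); cv2.drawContours(fill,[c],-1,255,-1)
    d=big((dk&(fill>0)), (311 if t=='A' else 400,72))
    dots=[ (cen(k),cv2.contourArea(k)) for k in cv2.findContours((dk&(fill>0)).astype(np.uint8),0,1)[0] if cv2.contourArea(k)>30]
    print(t,'lug rect z78',rect(planar(im,c,.078)),'dots',[(np.round(p,1),a,(onz(im,*p,.078)*1e3).round(1),(dep(im,*p)*1e3).round(1)) for p,a in dots])
    uv[t]=dots
    near=(347,165) if t=='A' else (416,165)
    w=(H[...,1]<40)&(H[...,2]>110); c=big(w,near)
    P=planar(im,c,.014); (e,r)=cv2.minEnclosingCircle(P); print('collar z14',np.round(e,4),r, (dep(im,near[0],near[1]-25)*1e3).round(1)); uv[t+'c']=cen(c)
print('collar two',two(load('wA'),uv['Ac'],load('wB'),uv['Bc']))
for i,j in zip(uv['A'],uv['B']): print('dot two',two(load('wA'),i[0],load('wB'),j[0]))
E
```

```text
4.2333
A lug rect z78 (array([608.6,  17.8]), array([36.1, 61.8]), 86.11) dots [(array([311.1,  71.8]), 138.5, array([602.8,  18.2,  78. ]), array([602.9,  18.3,  77. ]))]
collar z14 [ 0.5205 -0.0146] 0.029103169217705727 [546.2 -15.   11.3]
B lug rect z78 (array([608.5,  18.6]), array([36.6, 61.9]), 85.96) dots [(array([401. ,  71.8]), 142.5, array([602.7,  18.4,  78. ]), array([602.7,  18.3,  77.4]))]
collar z14 [ 0.5209 -0.0137] 0.029454508796334267 [546.2 -12.   12.7]
collar two (array([ 0.52137212, -0.01432414,  0.01172945]), np.float64(0.0003558088868713573))
dot two (array([0.60282364, 0.01824868, 0.07720644]), np.float64(0.00013376592829788403))
```

View pics/wCD.png

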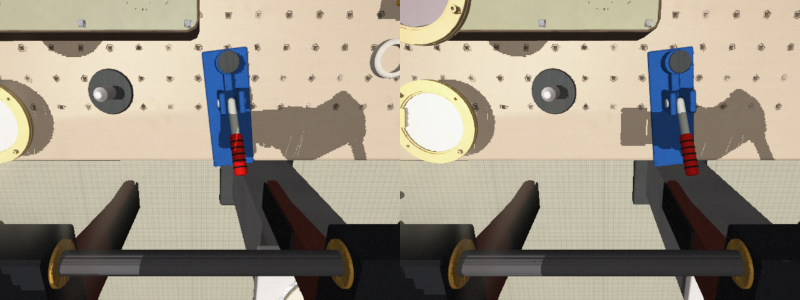

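The C/D views show the post tip at C (160,150) and D (238,150) on its dark foot, and the jack with its saddle at C (366,98) and its blue base slightly rotated. Now I'll measure the post and jack.

Run:
```python
from m import *
uv={}
for t in 'CD':
    im=load('w'+t); H=hsv(im); f=im['frame'].astype(int)
    b=cv2.inRange(H,(100,120,40),(125,255,255)); b[300:]=0
    c=big(b); P=planar(im,c,.011); print(t,'base z11',rect(P))
    # base only, classified by depth height
    pts=[]
    ys,xs=np.nonzero(b)
    K=im['camera_matrix'];V=im['view']
    d=np.c_[xs,ys,np.ones(len(xs))]@np.linalg.inv(K).T*[1,-1,-1]@V[:3,:3]; o=-V[:3,:3].T@V[:3,3]
    W=o+d*im['depth'][ys,xs][:,None]
    for lo,hi in((.005,.016),(.055,.08)):
        k=(W[:,2]>lo)&(W[:,2]<hi); Q=W[k]; print(lo,k.sum(),Q[:,2].mean().round(4),rect(Q[:,:2]))
        if lo<.01: R=o+d[k]*((.011-o[2])/d[k][:,2])[:,None]; print('  ray',rect(R[:,:2]))
    # saddle disc: dark grey near
    n=(366,98) if t=='C' else (446,98)   # full-res pixel
    dk=(H[...,1]<90)&(H[...,2]<130)
    m=np.zeros_like(b); cv2.circle(m,n,28,255,-1); cs=big(dk&(m>0),n); uv[t+'s']=cen(cs)
    e,r=cv2.minEnclosingCircle(planar(im,cs,.058)); print('saddle',np.round(e,4),r,uv[t+'s'],dep(im,*n).round(4))
    # post foot
    n=(178,147) if t=='C' else (246,147)
    m=np.zeros_like(b); cv2.circle(m,n,60,255,-1)
    fd=(f.max(2)<110)&(m>0); cs=big(fd); e,r=cv2.minEnclosingCircle(planar(im,cv2.convexHull(cs),.006)); print('foot',np.round(e,4),r)
    br=(f.min(2)>120)&(abs(f[...,0]-f[...,2])<16); fi=np.zeros_like(b); cv2.drawContours(fi,[cv2.convexHull(cs)],-1,255,-1)
    try:
        cs=big(br&(fi>0)); uv[t+'t']=cen(cs); print('tip',uv[t+'t'],cv2.contourArea(cs),onz(im,*uv[t+'t'],.056).round(4))
    except ValueError: print('no tip')
for k in 'st':
    if 'D'+k in uv and 'C'+k in uv: print(k,two(load('wC'),uv['C'+k],load('wD'),uv['D'+k]))
# table front edge yaw check from A: plate-grey below? depth profile
im=load('wA');V=im['view'];K=im['camera_matrix'];ys,xs=np.mgrid[0:120:1,0:640:1];ys=ys.ravel();xs=xs.ravel()
d=np.c_[xs,ys,np.ones(len(xs))]@np.linalg.inv(K).T*[1,-1,-1]@V[:3,:3]; o=-V[:3,:3].T@V[:3,3];W=o+d*im['depth'][ys,xs][:,None]
k=(abs(W[:,2]-.076)<.004)&(W[:,0]>.63)&(abs(W[:,1])<.12);Q=W[k]
ed=np.array([[yy,Q[abs(Q[:,1]-yy)<.003][:,0].min()] for yy in np.arange(-.06,.09,.006) if (abs(Q[:,1]-yy)<.003).sum()>3]);p=np.polyfit(ed[:,0],ed[:,1],1);print('plate edge slope deg',np.degrees(np.arctan(p[0])),p[1])
```

```text
C base z11 (array([440.1, 233.9]), array([187.8,  68.4]), 6.54)
0.005 7892 0.01 (array([439.5, 233.7]), array([189.3,  68.7]), 6.53)
  ray (array([440.3, 233.9]), array([187.4,  68.4]), 6.54)
0.055 857 0.0672 (array([475.9, 236.5]), array([107.3,  37.9]), 6.57)
saddle [0.5142 0.2424] 0.014794166199862957 (365.27088973109545, 98.39054322324489) [0.5146 0.2416 0.0564]
foot [0.4701 0.4242] 0.03614087402820587
tip (159.58093994778068, 150.36945169712794) 383.0 [0.4714 0.423  0.056 ]
D base z11 (array([440., 233.]), array([188. ,  72.9]), 6.37)
0.005 7388 0.0099 (array([439.4, 234.1]), array([189.2,  68.6]), 6.5)
  ray (array([440.1, 234.9]), array([187.3,  68.5]), 6.58)
0.055 989 0.066 (array([472.8, 238. ]), array([111.4,  35. ]), 6.92)
saddle [0.5142 0.243 ] 0.015025941655039787 (447.43189486769666, 98.15325874622624) [0.5142 0.2443 0.0579]
foot [0.47   0.4251] 0.03608138859272003
tip (236.65761103924103, 150.11599827511859) 386.5 [0.4712 0.4249 0.056 ]
s (array([0.51428773, 0.24193308, 0.05409394]), np.float64(0.000171367269815876))
t (array([0.47042423, 0.4269256 , 0.04605922]), np.float64(0.00013691410753686307))
plate edge slope deg 3.2897948993785766 0.6319669513858335
```

Run:
```python
from m import *
a=[cv2.resize(load('w'+t)['frame'][60:290,100 if t=='C' else 180:(100 if t=='C' else 180)+320],None,fx=1.25*1,fy=1.25*1,interpolation=cv2.INTER_CUBIC) for t in 'CD']
cv2.imwrite('pics/c2.png',np.hstack(a))
```

```text
(no output)
```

View pics/c2.png

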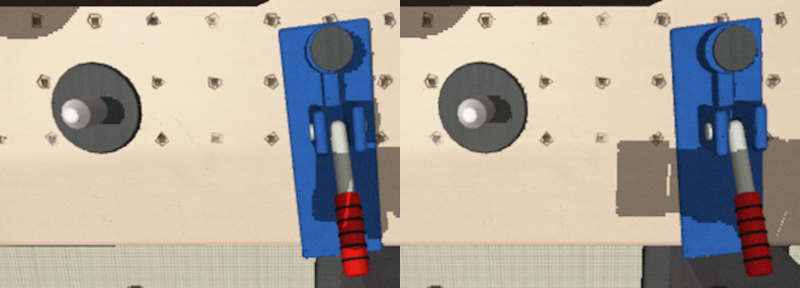

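Measured so far (m):

| Item | Position | Check |
|---|---|---|
| Collar | (0.5207, −0.0142) | top about 12–14 mm high |
| Lift point | (0.6028, 0.0183) | table yaw about −3.8° |
| Post | (0.4705, 0.4246) | foot radius 36 mm |
| Jack | (0.4598, 0.2365) | yaw +6.55°, saddle prediction agrees within 0.5 mm |

The sizes match the text. Next, the collar.

Run:
```python
from h import *
D=load('wD'); print('carrier edge',[dep(D,u,190).round(3) for u in (90,100,108,116)])
q=[0,1,0,0]
gripper_open(); move_to([0.5207,-0.0142,0.12],q); move_l([0.5207,-0.0142,0.012],0.1); print(state()['ft_force'].round(1))
close(); s=state(); print(s['time'],s['finger_gap'],s['finger_force'],s['ee_pos'])
move_l([0.5207,-0.0142,0.2],0.25); s=state(); print(s['finger_gap'],s['finger_force'])
im=shot('wrist','w1')
```

```text
carrier edge [array([0.433, 0.571, 0.038]), array([0.433, 0.561, 0.039]), array([0.434, 0.551, 0.043]), array([0.433, 0.544, 0.042])]
[0.4 0.5 0.4]
7.7917 0.057144100480154746 30.00990109583654 [ 0.52079259 -0.01426317  0.01217036]
0.05680369552611933 29.999849433734198
```

Run:
```python
from h import *
q=[0,1,0,0]; x,y=0.4705,0.4246
move_to([x,y,0.2],q); move_l([x,y,0.085],0.2); print(state()['ft_force'].round(1))
move_l([x,y,0.019],0.08); s=state(); print(s['ft_force'].round(1),s['finger_gap'],s['ee_pos'],s['time'])
gripper_open(); move_l([x,y,0.2],0.25); 
move_l([x-.06,y-.05,0.25],0.25); shot('wrist','w2'); f=load('w2')['frame']
cv2.imwrite('pics/w2.png',f); print(state()['time'])
```

```text
[ 0.1  0.6 -0.1]
[-0.1 -0.3  0.2] 0.05678046077690245 [0.47060327 0.42468039 0.01888809] 12.0667
14.1833
```

View pics/w2.png

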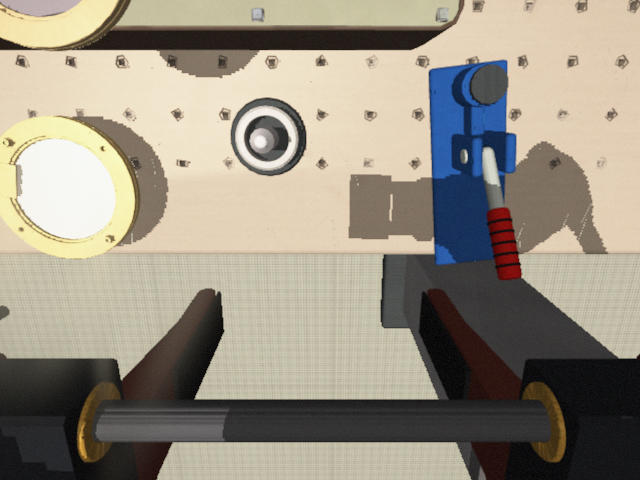

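The collar sits round the aluminium post at (265,137) on its foot, and the jack is unmoved. Now I'll grip the jack, stage it in front of the table and look.

```bash
cat >> m.py <<'E'
def Q(deg): a=np.radians(deg)/2; return [0,float(np.cos(a)),float(np.sin(a)),0]
LP=np.array([.6028,.0183]); TY=-3.8; tx=np.array([np.cos(np.radians(TY)),np.sin(np.radians(TY))])
def saddle(im):
    H=hsv(im); V=im['view'];K=im['camera_matrix']
    b=cv2.inRange(H,(100,120,40),(125,255,255)); b[330:]=0
    ys,xs=np.nonzero(b);d=np.c_[xs,ys,np.ones(len(xs))]@np.linalg.inv(K).T*[1,-1,-1]@V[:3,:3]; o=-V[:3,:3].T@V[:3,3]
    W=o+d*im['depth'][ys,xs][:,None]; k=(W[:,2]>.004)&(W[:,2]<.018)
    R=o+d[k]*((.011-o[2])/d[k][:,2])[:,None]; print('base',rect(R[:,:2]),W[k][:,2].mean())
E
python3 - <<'E'
from m import *
p=[.4598,.2365]; z=.038
move_to([*p,.16],Q(6.55)); move_l([*p,z],.12); print(state()['ft_force'].round(1))
close(); s=state(); print(s['finger_gap'],s['ee_pos'],s['ft_force'].round(1),s['time'])
move_l([*p,z+.05],.15); s=state(); print(s['finger_gap'],s['ft_force'].round(1),s['moment'].round(2)); shot('scene','s3')
g=LP-tx*.055-tx*.085
move_to([*g,z+.05],Q(TY)); move_l([*g,z+.001],.1); s=state(); print(s['finger_gap'],s['ft_force'].round(1),s['moment'].round(2),s['ee_pos'],s['time'])
im=shot('wrist','w3')
E
```

```text
[-0.2 -0.1 -0.4]
0.03582434298167473 [0.45996194 0.23565469 0.03800929] [ 0.8 -5.9  1. ] 16.925
0.03574474483215977 [-0.5 -0.8 -8.5] [-0.01 -0.05  0.03]
0.035820741206347616 [-0.2 -0.5 -7.7] [ 0.02 -0.07  0.06] [0.46308517 0.02800558 0.03864043] 18.95
```

View pics/w3.png

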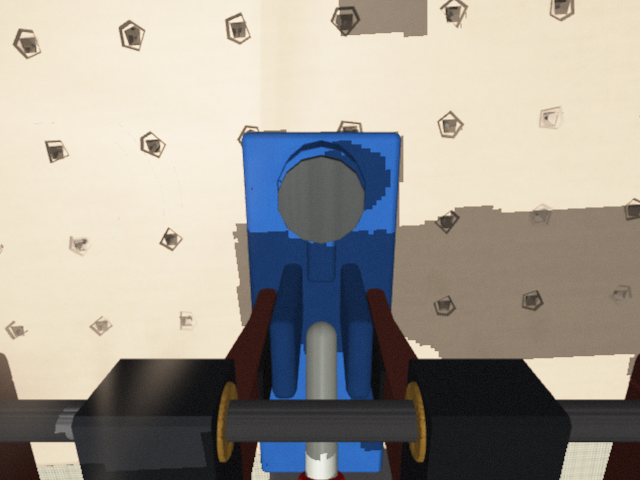

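The jack is gripped squarely, with its saddle at (321,199) and the base's front corners at (244,136) and (398,133). I'll measure the saddle offset to the TCP and the yaw, then slide it in.

Run:
```python
from m import *
im=load('w3'); H=hsv(im); m=np.zeros(H.shape[:2],np.uint8); cv2.circle(m,(321,199),50,255,-1)
c=big((H[...,1]<90)&(m>0),(321,199)); e,r=cv2.minEnclosingCircle(planar(im,cv2.convexHull(c),.0588)); e=np.array(e); print('saddle',e,r)
print('z saddle',[dep(im,321,v)[2].round(4) for v in (170,199,225)],'base',[dep(im,u,v)[2].round(4) for u,v in((260,145),(385,140),(262,250))])
a,b=onz(im,244,136,.0118)[:2],onz(im,398,133,.0118)[:2]; w=a-b; print('front w',np.linalg.norm(w),'yaw',np.degrees(np.arctan2(w[1],w[0]))-90)
cur=state()['ee_pos'][:2]; off=e-cur; print('off in table frame',off@tx,off@[-tx[1],tx[0]])
```

```text
saddle [0.51781487 0.02560215] 0.014903966337442398
z saddle [np.float64(0.0594), np.float64(0.0583), np.float64(0.0594)] base [np.float64(0.0114), np.float64(0.0118), np.float64(0.0116)]
front w 0.06613402551115681 yaw -2.760650515946068
off in table frame 0.054633352895503876 0.0013376054029726327
```

Run:
```python
from m import *
e=np.array([.5178,.0256]); c=state()['ee_pos'].copy(); t=c[:2]+LP-e
move_l([*t,.0388],.06); s=state(); print(s['ft_force'].round(1),s['ee_pos'])
move_l([*t,.0375],.03); s=state(); print(s['ft_force'].round(1),s['ee_pos'])
gripper_open(); move_l([*t,.15],.2); b=[t[0]-.03,t[1]]; move_l([t[0]-.1,t[1],.2],.25); im=shot('wrist','w4'); shot('scene','s4'); s=state(); print(s['time'],s['ee_pos'])
saddle(im)
```

```text
[-0.   0.5 -8.7] [0.54795463 0.02061586 0.03881253]
[-1.2  0.4 -6.1] [0.54829502 0.02061426 0.03790263]
23.1667 [0.44846366 0.02057283 0.19799762]
base (array([514.6, -84.8]), array([285.9, 175.5]), 85.92) 0.00997764314788985
```

View pics/w4.png

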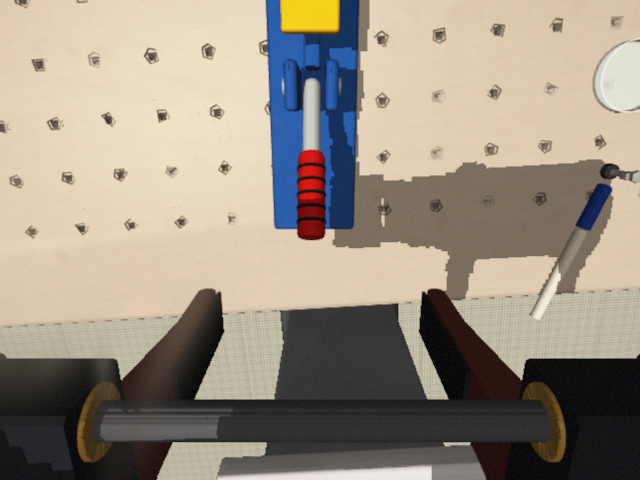

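The jack stands under the lug, with its rear corners at about (275,228) and (353,228) and the grip centre at (311,193). I'll check the saddle position from the base outline.

Run:
```python
from m import *
im=load('w4'); H=hsv(im)
b=cv2.inRange(H,(100,100,25),(125,255,255)); b[:,:262]=0; b[:,366:]=0; b[240:]=0
L=[];R=[]
for v in range(130,220,4):
    xs=np.nonzero(b[v])[0]; L.append(onz(im,xs[0]-.5,v,.011)[:2]); R.append(onz(im,xs[-1]+.5,v,.011)[:2])
L=np.array(L);R=np.array(R)
yl=[np.degrees(np.arctan(np.polyfit(k[:,0],k[:,1],1)[0])) for k in (L,R)]; print('yaw sides',yl,'width',np.median(L[:,1]-R[:,1]))
rear=[onz(im,u,np.nonzero(b[:,u])[0][-1]+.5,.011)[:2] for u in (281,290,340,348)]; rear=np.array(rear); sl=np.polyfit(rear[:,1],rear[:,0],1); print('rear yaw',-np.degrees(np.arctan(sl[0])))
M=(L+R)/2; yaw=np.radians(np.mean(yl)); ym=np.polyfit(M[:,0],M[:,1],1)
xr=rear[:,0].mean(); yr=np.polyval(ym,xr); ax=np.array([np.cos(yaw),np.sin(yaw)])
s=np.array([xr,yr])+.170*ax; print('rear mid',xr,yr,'saddle pred',s,'err',(s-LP)*1e3)
y=cv2.inRange(H,(18,120,80),(32,255,255)); y[150:]=0; c=big(y); P=planar(im,c,.078); print('lug front corners', P[P[:,0]<P[:,0].min()+.004][:,1].min(),P[P[:,0]<P[:,0].min()+.004][:,1].max(),P[:,0].min())
g=cv2.inRange(H,(0,120,60),(8,255,255))|cv2.inRange(H,(172,120,60),(180,255,255)); g[260:]=0; c=big(g); print('grip',cen(c),onz(im,*cen(c),.097),dep(im,*cen(c)))
```

```text
yaw sides [np.float64(-3.771388723866841), np.float64(-3.9696509499996973)] width 0.06823580851882274
rear yaw -3.8833679471746887
rear mid 0.4343719297268164 0.029311022095968527 saddle pred [0.60398418 0.01783569] err [ 1.18418394 -0.46430894]
lug front corners 0.0019728781 0.03662448 0.57580304
grip (310.9398606527319, 229.29592959295928) [0.4585119  0.02768338 0.097     ] [0.46169376 0.02717243 0.10810759]
```

The saddle is within about 1 mm of the lift point, with yaw −3.9° against −3.8° for the table. Now I'll pump along the lever's arc while watching the force.

```bash
cat >> m.py <<'E'
O=np.array([.5483,.0218]); ax=np.array([.9977,-.0675])
def tcp(deg,up=0):
    t=np.radians(deg); x=-.078*np.cos(t)+.009*np.sin(t); z=.052+.078*np.sin(t)+.009*np.cos(t)
    p=O+x*ax; return [float(p[0]),float(p[1]),float(z+.008+up)]
def down():
    for d in (20,10,2): move_l(tcp(d),.05)
    for u in np.arange(0.0,-.006,-.0007):
        move_l(tcp(0,u),.02); hold(.1); s=state(); f=s['ft_force']
        if f[2]>16: break
    print('down',u,f.round(1),(s['ee_pos']-tcp(0)).round(4),s['time'])
E
python3 - <<'E'
from m import *
shot('top','t5')
close(); move_to(tcp(29,.03),Q(TY)); move_l(tcp(29,.002),.1); print(state()['ft_force'].round(1),state()['time'])
down(); shot('top','t6'); shot('scene','s6'); shot('wrist','w6')
for n,u in(('top before','t5'),('after','t6')): print(n,[dep(load(u),318,v).round(3)[2] for v in (228,231,234)], [dep(load(u),x,y).round(3)[2] for x,y in((330,205),(330,180),(300,215),(360,215))])
E
```

```text
[ 0.8 -0.2  0.1] 25.3917
down -0.0035 [-3.  -0.6 16.2] [ 0.0005  0.0001 -0.0006] 28.75
top before [np.float64(0.075), np.float64(0.076), np.float64(0.079)] [np.float64(0.107), np.float64(0.115), np.float64(0.076), np.float64(0.072)]
after [np.float64(0.091), np.float64(0.092), np.float64(0.092)] [np.float64(0.127), np.float64(0.114), np.float64(0.083), np.float64(0.089)]
```

The plate rose about 14 mm at the lug and the handle is at its stop (z matches, 16 N). Now I'll let it back up and look.

Run:
```python
from m import *
for d in (10,20,29): move_l(tcp(d),.05)
move_l(tcp(29,.03),.08); hold(.4); s=state(); print(s['ft_force'].round(1)); shot('top','t7')
move_l([.4484,.0206,.2],.25); shot('wrist','w7'); print(state()['time'])
a,b,c=[load(k) for k in('t5','t6','t7')]; print('lug',[[dep(k,318,v)[2].round(3) for v in(228,231,234)] for k in(a,b,c)])
w4,w7=load('w4'),load('w7')
def grip(im):
    H=hsv(im); g=cv2.inRange(H,(0,120,60),(8,255,255))|cv2.inRange(H,(172,120,60),(180,255,255)); g[250:]=0; k=big(g); return np.round(cen(k),1),cv2.boundingRect(k)
print(grip(w4),grip(w7))
for im in(w4,w7):
    bl=cv2.inRange(hsv(im),(100,100,25),(125,255,255)); print([(np.nonzero(bl[v,255:370])[0][[0,-1]]+255).tolist() for v in(140,210)],[np.nonzero(bl[:240,u])[0][-1] for u in(281,345)])
# fixture centre, same level before/after
for k in (a,c):
    m=cv2.inRange(hsv(k),(18,60,120),(35,255,255)); m[:,:295]=0;m[:,365:]=0;m[222:]=0;m[:155]=0; print('fixture',cv2.minEnclosingCircle(big(m)))
```

```text
[-0.1  0.5  0.3]
31.6917
lug [[np.float64(0.075), np.float64(0.076), np.float64(0.079)], [np.float64(0.091), np.float64(0.092), np.float64(0.092)], [np.float64(0.078), np.float64(0.077), np.float64(0.081)]]
(array([310.9, 229.3]), (298, 220, 27, 20)) (array([311. , 229.5]), (298, 220, 27, 20))
[[272, 354], [274, 353]] [np.int64(228), np.int64(228)]
[[272, 354], [275, 352]] [np.int64(228), np.int64(228)]
fixture ((328.3879699707031, 187.90164184570312), 27.096101760864258)
fixture ((328.46795654296875, 188.16737365722656), 27.030656814575195)
```

The handle is fully back up, and the jack and fixture haven't moved. Now the second push.

Run:
```python
from m import *
move_to(tcp(29,.03),Q(TY)); move_l(tcp(29,.002),.1); down(); hold(.5); shot('top','t8'); s=state(); print(s['ft_force'].round(1),(s['ee_pos']-tcp(0)).round(4),s['time'])
print([dep(load('t8'),318,v)[2].round(3) for v in(228,231,234)])
cv2.imwrite('pics/t8c.png',cv2.resize(load('t8')['frame'][130:345,110:380],None,fx=2.7,fy=2.7))
```

```text
down -0.0035 [-2.5 -0.  16. ] [ 0.0006  0.     -0.0005] 35.8833
[-3.1 -0.4 16.4] [ 0.0006  0.     -0.0005] 36.4333
[np.float64(0.093), np.float64(0.092), np.float64(0.094)]
```

View pics/t8c.png

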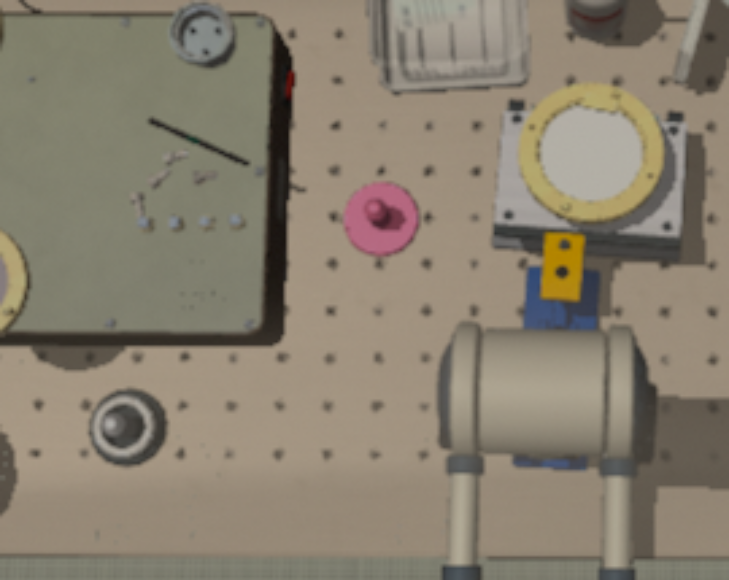

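The crop shows the collar home on the aluminium post at (128,425), the plate raised with the lug at (563,268), the fixture in place at (592,152), and the arm holding the handle down.

```bash
python3 -c "
from bench import *
print(job_done())"
```

```text
the job is handed in; nothing more can be done
None
```

The job is handed in at about 36 s: the collar is home on the aluminium post, the jack stands within about 1 mm of the lift point and was pumped once, and the arm is holding the handle at its stop (16 N) with the plate raised and no fixture shift seen.

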